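# Fit the price-ticket sign into its display stand

### The arm

A 7-joint arm with a two-finger parallel gripper is mounted at the origin on the work surface. World frame = base frame: x ahead of the robot, y to its left, z up, the work surface at z = 0. Lengths are in m, angles in rad, forces in N, time in s.
With the tool pointing down it reaches from about 0.4 to 0.875 m from the base axis. Payload 6.5 kg.
Tool frame: the origin (TCP) lies at the very end of the fingers, on their centre line; the grasp point (between the pads) lies 19 mm behind it (bot.tcp_to_grasp is the distance from the TCP to the grasp point, in m); z points along the fingers, y is the direction in which the jaws open and shut (so a half turn about z gives the same grasp; the last joint's range is limited). The gripper opens to 85 mm and grips with 20 to 120 N. Pads are 22 mm wide; open, the fingers measure 114 mm over their backs; the gripper's body (76 mm by 85 mm) begins 54 mm behind the grasp point. The pads swing forward as they close: fully open they stand 13 mm farther back than shut.
Start: joints at [-1.367, 0.536, -0.004, 1.538, 0.003, 1.067, -0.071], TCP at [0.173, 0.626, 0.231] pointing down, gripper open.
Joint ranges: [-2.7, 2.7], [-0.37, 2.16], [-1.27, 1.26], [0.24, 2.4], [-1.31, 4.45], [0.19, 1.91], [-2.76, 2.76]. Speed limits (rad/s): [2.39, 2.39, 3.14, 3.14, 3.14, 3.14, 3.14].

### API

Orientations are given as [roll, pitch, yaw] about the fixed x, y, z axes, in that order (R = Rz(yaw) Ry(pitch) Rx(roll)).
In Python, from rig import bot gives the robot as it stands. The module is installed in compiled form; this text tells all that it offers. Calls block until the motion is done:
- bot.goto(position, orientation): joint-space move of the TCP to a pose.
- bot.servo_line(position, rot=None, rate=0.15, threshold=None): straight line of the TCP; rot=None keeps the orientation; rate is the mean speed in m/s. With threshold (N) it stops when the force on the tool has changed by that much, and returns True; else False.
- bot.move_joints(angles): joint-space move.
- bot.command_gripper(opening): opening from 0.0 (shut) to 1.0 (fully open); the grip force is fixed at half the most; returns when the fingers have stopped.
- bot.pause(seconds).
- bot.solve_ik(position, orientation): joint angles nearest the present ones, or None.
- bot.snapshot(name): name is "scene" or "top" or "wrist"; returns the picture (480x640x3 uint8, red, green, blue); there is no depth.
- bot.camera_model(name): a dict with "mtx" (3x3 intrinsics, pixels), "k1" (the pictures are not rectified: a ray, as slopes to the right and down, at radius r is drawn at 1 + k1 r^2 times it, then the intrinsics apply), "T" (4x4, takes a point from camera to world coordinates). Camera axes: x right, y down, z forward; pixel columns grow to the right and rows downward; lengths in m; the calibration is good to about 2 mm. A picture is of the moment at which its call begins: read the wrist's pose just before it. camera_model takes no time and is no camera call; for the wrist camera it gives the pose at the moment of the call.
A pose or a line that the arm cannot do raises bot.Unreachable and nothing moves.
- bot.hand_in(): hands the job in, once; it reports no verdict.
Readings, each from a call of its own:
- bot.get_t(): time.
- bot.get_qpos(): joint angles.
- bot.get_qvel(): joint speeds.
- bot.get_joint_torque(): joint torques, N m.
- bot.get_tool_pos(): TCP position.
- bot.get_tcp_rot(): TCP orientation.
- bot.get_contact_force(): force on the tool from outside, world axes, zero at the start.
- bot.get_ft_torque(): the same for the moment, N m.
- bot.get_finger_gap(): opening from 0.0 (shut) to 1.0 (fully open).
Only numpy, scipy, OpenCV 4.12 (cv2) and the standard library are available. Lean on these libraries where they do the work, as an engineer would, in place of code of your own. Each camera call takes 0.05 s, during which the arm holds its last target. There are 200 camera calls.

### The job

Draw the price-ticket sign up out of the wooden rack, put its stem into the metal post holder of the display stand and slide it down past the side spring plunger until the foot rests fully home on the depth stop inside, wherever that stop is set. The card should end square across the stand, facing along the stand's front-to-back line (either face to the front), with the sign let go. Work gently: push no harder than it takes to slide past the plunger and feel the stop, and leave the glassware and the candlestick alone.

Things in the scene. Friction and masses are not known exactly. Their poses are not given: they have to be found in the camera images.
- sign: the sign, loose, 0.11 to 0.22 kg: a frame with a blank white card on a round steel stem 14 mm in diameter, 120 mm long. Origin at the centre of the stem's foot; z up the stem, x the card's normal. It starts upright in the rack, foot 40 mm deep, loose enough to lean 3 degrees.
- sign_center (a point): centre of the sign's aluminium card frame, where to grasp it: 12 mm thick (x, the card's normal), 70 mm wide (y), 55 mm tall (z). Frame underside 27.5 mm below, stem foot 147.5 mm below. Pinch it across the 12 mm from above; a grip of 60 N or more keeps it from slipping.
- sign_foot (a point): centre of the flat end of the sign's stem: 7 mm wide there, widening to 14 mm over the first 6 mm (chamfer); z up the stem
- rack_hole (a point): centre of the mouth of the rack hole that holds the sign, 50 mm above the counter; hole 16.2 mm wide, 40 mm deep. The rack is a fixed wooden block 60 (x) x 110 (y) x 50 mm; a second, empty hole lies 60 mm away along its +y.
- stand: the fixed display stand: a dark foot plate 110 (x) x 130 (y) x 12 mm carrying a square aluminium post holder, 46 x 46 mm, top 75 mm above the counter. Origin at the centre of its underside; x is its front-to-back line. A brass plunger knob sticks out at +y to 49 mm from the axis.
- stand_mouth (a point): centre of the mouth of the holder's vertical bore, on its top face, 75 mm above the counter; z up, x the stand's front-to-back line. Bore 16 mm wide with a 4 mm chamfer at the mouth.
- plunger_nose (a point): nose of the brass spring plunger, 17 mm below the mouth on the bore's +y side; empty, it stands 3.5 mm from the bore's axis. It presses the stem towards -y with 8 to 12 N. Pushing the foot past it, and then the stem's drag all the way down, take some 3 to 16 N (not the stop yet); the stem stays where it is left.
- plunger (a joint): how far the spring plunger is pushed outwards, m: 0 with the bore empty, 0.001 to 0.004 while it rides on the stem, limit 0.006
- vase: amber glass vase, 160 mm tall, 84 mm wide, origin at the centre of its underside; a bystander
- goblet: clear glass goblet, 140 mm tall, 68 mm wide, origin at the centre of its underside; a bystander
- candlestick: brass candlestick, 95 mm tall, 72 mm wide, origin at the centre of its underside; a bystander
- pad (a joint): the small sprung pad in the upper face of the depth stop, at the bottom of the bore; the value is how far it is pressed down into the stop, m: 0 free (4 mm proud of the stop), 0.004 flush, the foot fully home on the stop. Its spring pushes with only 0.5 to 1 N. The solid stop is set anywhere from 35 to 55 mm below the mouth; only feel tells where: there the push rises sharply.

How it is judged:
By the outcome, as a careful person would: the job done as asked, in the order asked, and still so for the second after the job is handed in, with the robot touching nothing.
It also fails if it takes over 67 s, if anything falls off the work surface, if the arm or the gripper's body presses on something with over 40 N, if the wrist force passes 120 N, or if a joint passes its speed limit or range.

## Working session

There is one attempt and no reset: what is moved stays moved. The work goes in short steps, each a Python script; the robot and the scene stay as the last script left them, time stands still between calls to the robot, and variables do not carry over. Pictures are saved under pics/ and viewed, about 8 in all and at most 12, crops included, and the job is handed in when it is done.

```bash
mkdir -p pics; python3 - <<'E'
from rig import bot
import cv2,json
for n in("scene","top","wrist"):
    m=bot.camera_model(n); im=bot.snapshot(n); cv2.imwrite(f"pics/{n}0.png",im[:,:,::-1]); print(n,m)
print(bot.get_t(),bot.get_tcp_rot(),bot.get_tool_pos())
E
```

```text
scene {'mtx': array([[483.61094485,   0.        , 310.47685626],
       [  0.        , 483.61094485, 223.0686542 ],
       [  0.        ,   0.        ,   1.        ]]), 'k1': -0.03379212814682041, 'T': array([[ 0.69743028,  0.48825514, -0.52459311,  1.08475094],
       [ 0.71654096, -0.46216208,  0.52247035, -0.48127803],
       [ 0.01265179, -0.74027909, -0.67218063,  0.67771768],
       [ 0.        ,  0.        ,  0.        ,  1.        ]])}
top {'mtx': array([[446.50880679,   0.        , 318.94284606],
       [  0.        , 446.50880679, 244.44158665],
       [  0.        ,   0.        ,   1.        ]]), 'k1': -0.07804954874111363, 'T': array([[-0.19182181, -0.95731739,  0.21621242,  0.40803276],
       [-0.98141639,  0.18825686, -0.03716486,  0.00288615],
       [-0.0051249 , -0.21932344, -0.97563875,  1.02441839],
       [ 0.        ,  0.        ,  0.        ,  1.        ]])}
wrist {'mtx': array([[351.85044696,   0.        , 318.97635712],
       [  0.        , 351.85044696, 233.32913235],
       [  0.        ,   0.        ,   1.        ]]), 'k1': 0.02362156553703021, 'T': array([[ 0.26561884,  0.91905056,  0.29119186,  0.09887597],
       [ 0.96407697, -0.25274583, -0.08170151,  0.64655776],
       [-0.00149029,  0.30243283, -0.95316953,  0.37264046],
       [ 0.        ,  0.        ,  0.        ,  1.        ]])}
0.15 [-3.14025753e+00  7.61603963e-05  2.87192472e+00] [0.17309521 0.62602226 0.23061226]
```

View pics/top0.png

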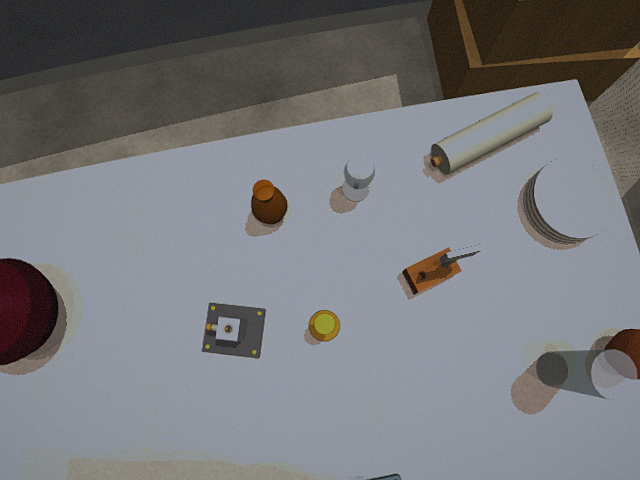

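View pics/scene0.png

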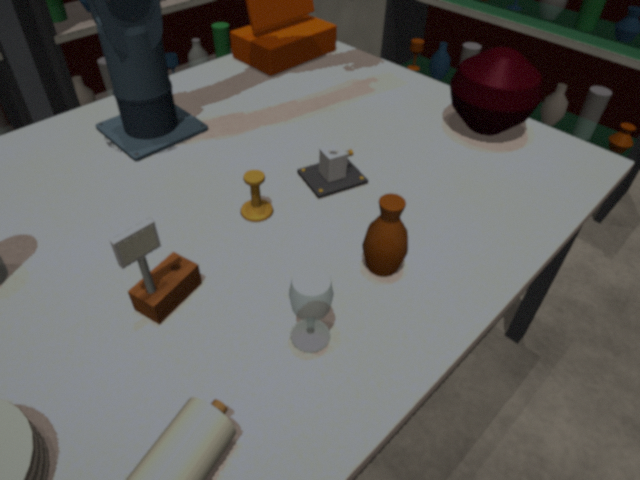

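The top view shows the stand's mouth at about (228,328) with its knob at (210,328), the rack at about (432,271), and the sign card near (463,253). In the scene view the card is at (136,243), the rack at (165,288), and the stand's holder at (334,163). I'll zoom in to get precise positions.

```bash
cat > h.py <<'E'
import numpy as np, cv2
from rig import bot
def ray(m,px):
    """camera origin and world direction of a pixel"""
    K=m["mtx"]; d=np.array([(px[0]-K[0,2])/K[0,0],(px[1]-K[1,2])/K[1,1]])
    u=d.copy()
    for _ in range(20): u=d/(1+m["k1"]*(u@u))
    return m["T"][:3,3], m["T"][:3,:3]@np.array([*u,1])
def onz(m,px,z):
    o,d=ray(m,px); return o+d*(z-o[2])/d[2]
def cross(m1,p1,m2,p2):
    o,d=ray(m1,p1); q,e=ray(m2,p2); s=np.linalg.lstsq(np.c_[d,-e],q-o,rcond=None)[0]
    a=o+s[0]*d; b=q+s[1]*e; return (a+b)/2, np.linalg.norm(a-b)
def proj(m,P):
    T=m["T"]; c=T[:3,:3].T@(np.asarray(P)-T[:3,3]); u=c[:2]/c[2]; u=u*(1+m["k1"]*(u@u))
    return m["mtx"][[0,1],[0,1]]*u+m["mtx"][:2,2]
E
python3 - <<'E'
import cv2,numpy as np
t=cv2.imread("pics/top0.png");s=cv2.imread("pics/scene0.png")
f=lambda i,x,y,w,h,k:cv2.resize(i[y:y+h,x:x+w],None,fx=k,fy=k,interpolation=cv2.INTER_CUBIC)
a=np.hstack([f(t,395,235,100,75,4),f(t,190,290,100,75,4)])
b=np.hstack([f(s,105,210,100,75,4)[:300],f(s,285,140,100,75,4)])
cv2.imwrite("pics/z.png",np.vstack([a,b]))
E
```

```text
(no output)
```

View pics/z.png

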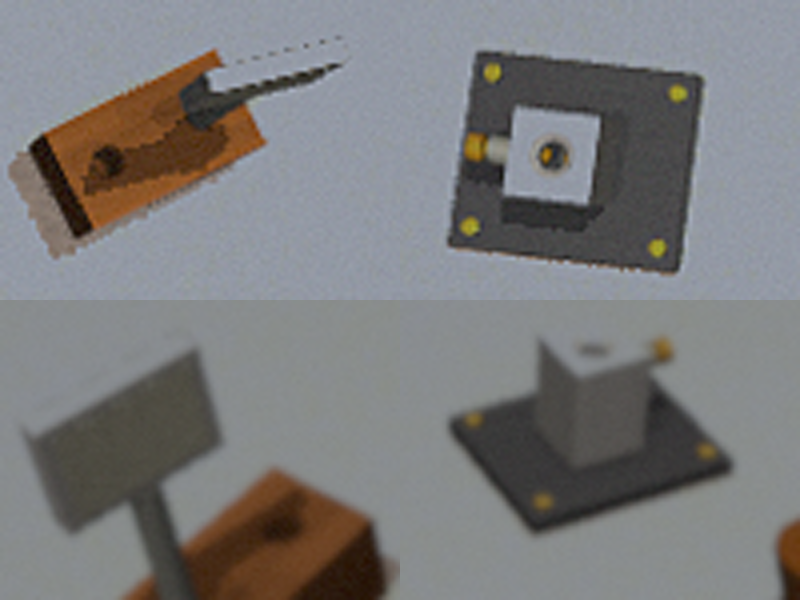

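```bash
python3 - <<'E'
from h import *
t=bot.camera_model("top");s=bot.camera_model("scene")
A=lambda x,y:(395+x/4,235+y/4); B=lambda x,y:(190+(x-400)/4,290+y/4)
C=lambda x,y:(105+x/4,210+(y-300)/4); D=lambda x,y:(285+(x-400)/4,140+(y-300)/4)
for p in[(477,50),(703,77),(680,270),(450,243)]: print("plate",onz(t,B(*p),.012))
print("mouth",onz(t,B(552,155),.075),onz(s,D(595,350),.075),cross(t,B(552,155),s,D(595,350)))
print("knob",cross(t,B(472,147),s,D(662,350)))
for p in[(217,50),(267,143),(90,235),(32,140)]: print("rack",onz(t,A(*p),.05))
print("hole2",onz(t,A(107,160),.05),onz(s,C(280,527),.05))
for p in[(22,415),(195,345),(222,440),(70,532)]: print("card face z.185/.13",onz(s,C(*p),.185),onz(s,C(*p),.13))
for p in[(210,75),(345,38),(345,65),(215,98)]: print("card top",onz(t,A(*p),.185))
for n,px in (("vase",(268,208)),("gob",(356,190)),("cand",(324,326))): print(n,onz(t,px,.0))
E
```

```text
plate [0.54770735 0.23507855 0.012     ]
plate [0.50836735 0.11094656 0.012     ]
plate [0.40580144 0.14156888 0.012     ]
plate [0.44403991 0.26570453 0.012     ]
mouth [0.47684396 0.18946669 0.075     ] [0.48327032 0.18670014 0.075     ] (array([0.47786165, 0.19123705, 0.07002979]), np.float64(0.002022241762217303))
knob (array([0.49060157, 0.23532437, 0.05619829]), np.float64(0.00042257088238032174))
rack [ 0.5606193  -0.31993244  0.05      ]
rack [ 0.50392711 -0.33413585  0.05      ]
rack [ 0.47367474 -0.22482236  0.05      ]
rack [ 0.53119118 -0.20562624  0.05      ]
hole2 [ 0.51219175 -0.24390697  0.05      ] [ 0.51321608 -0.2452651   0.05      ]
card face z.185/.13 [ 0.52378657 -0.33425593  0.185     ] [ 0.46116848 -0.31784447  0.13      ]
card face z.185/.13 [ 0.53367854 -0.26826687  0.185     ] [ 0.47216464 -0.24448933  0.13      ]
card face z.185/.13 [ 0.58537802 -0.28796502  0.185     ] [ 0.52963512 -0.2663863   0.13      ]
card face z.185/.13 [ 0.58855026 -0.34972518  0.185     ] [ 0.53316147 -0.33504049  0.13      ]
card top [ 0.52818998 -0.26872212  0.185     ]
card top [ 0.53307242 -0.33860456  0.185     ]
card top [ 0.52012739 -0.33498245  0.185     ]
card top [ 0.5167859  -0.26825561  0.185     ]
vase [0.74665971 0.06666678 0.        ]
gob [ 0.7503276  -0.15008144  0.        ]
cand [ 0.44707047 -0.01106277  0.        ]
```

Estimates so far:

| Item | Position (m) | Yaw |
|---|---|---|
| Stand | (0.477, 0.189) | about -17° |
| Sign | (0.5245, -0.302) | about 4° |

Next I'll take wrist views of both.

```bash
python3 - <<'E'
from h import *
pi=np.pi;r=np.radians
for p,c in (((.477,.189,.25),(72.8,-107.2)),((.5245,-.302,.34),(93.5,-86.5)),((.5245,-.302,.139),(93.5,-86.5))):
    for a in c:
        q=bot.solve_ik(p,[pi,0,r(a)]); print(p,a,None if q is None else np.round(q,2))
bot.goto([.477,.189,.26],[pi,0,r(72.8)]); bot.pause(.3)
np.save("w1.npy",bot.camera_model("wrist"),allow_pickle=True); a=bot.snapshot("wrist"); print(bot.get_contact_force(),bot.get_t())
bot.goto([.5245,-.302,.34],[pi,0,r(93.5)]); bot.pause(.3)
np.save("w2.npy",bot.camera_model("wrist"),allow_pickle=True); b=bot.snapshot("wrist"); print(bot.get_contact_force(),bot.get_t())
c=bot.snapshot("scene")
for n,i in zip("abc",(a,b,c)): cv2.imwrite(f"pics/{n}.png",i[:,:,::-1])
cv2.imwrite("pics/ab.png",np.hstack([cv2.resize(i,(400,300),interpolation=cv2.INTER_AREA) for i in(a,b)])[:,:,::-1])
E
```

```text
(0.477, 0.189, 0.25) 72.8 [-0.89  0.3   0.52  1.9  -0.18  0.98 -0.59]
(0.477, 0.189, 0.25) -107.2 [-0.41  0.28 -0.06  1.87  0.02  0.98  2.36]
(0.5245, -0.302, 0.34) 93.5 [-0.26  0.55  1.08  1.57 -0.5   1.32  0.94]
(0.5245, -0.302, 0.34) -86.5 [-0.27  0.56  1.1   1.57 -0.51  1.32 -2.19]
(0.5245, -0.302, 0.139) 93.5 [-0.02  0.66  0.67  1.76 -0.51  0.9   0.94]
(0.5245, -0.302, 0.139) -86.5 [-0.25  0.87  1.09  1.78 -0.88  1.07 -1.91]
[ 0.23068132 -0.2740628  -1.22887725] 2.425
[0.00988354 0.50553716 1.15820027] 4.5917
```

View pics/a.png

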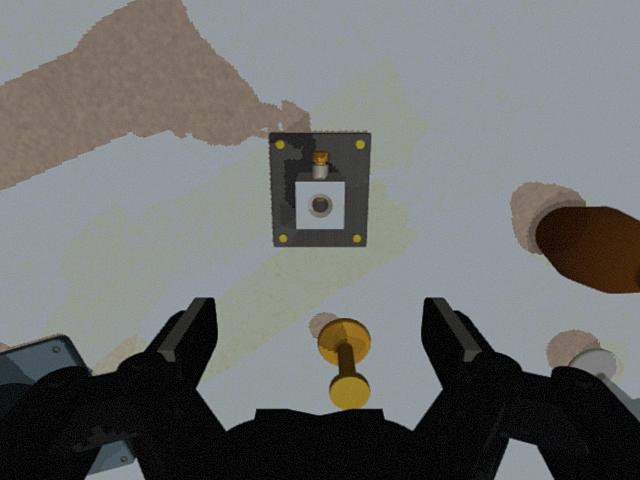

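View pics/b.png

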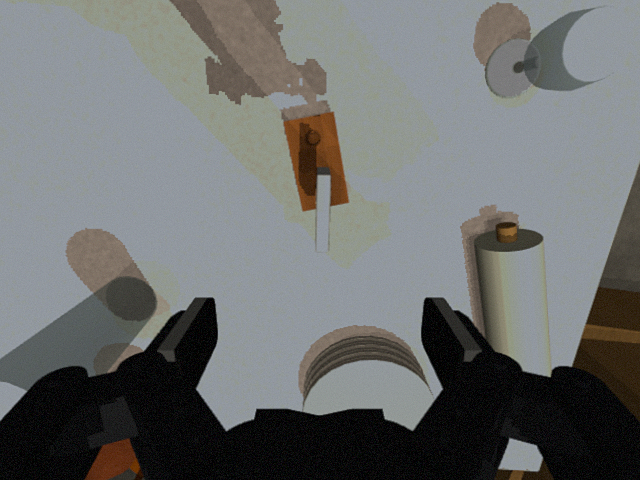

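The stand view shows the bore at (320,206) in the white holder top, which spans (296..345, 180..230), with the plate corners around it. In the sign view the card's top edge is a white strip from (323,174) to (322,252), nearly vertical. I'll mask both to refine the positions.

```bash
python3 - <<'E'
from h import *
w1=np.load("w1.npy",allow_pickle=True).item();w2=np.load("w2.npy",allow_pickle=True).item()
def quad(im,mask,x0,y0):
    c=max(cv2.findContours(mask.astype(np.uint8),cv2.RETR_EXTERNAL,cv2.CHAIN_APPROX_NONE)[0],key=cv2.contourArea)
    r=cv2.minAreaRect(c); return r,cv2.boxPoints(r)+[x0,y0]
def info(tag,w,box,z):
    P=np.array([onz(w,p,z) for p in box]); e=P[[1,2,3,0]]-P
    print(tag,P.mean(0).round(4),"len",np.linalg.norm(e,axis=1).round(4),"ang",np.degrees(np.arctan2(e[:,1],e[:,0])).round(1))
a=cv2.imread("pics/a.png").astype(int);b=cv2.imread("pics/b.png").astype(int)
x,y=262,125; roi=a[y:255,x:380]; dark=roi.max(2)<110
r,box=quad(a,cv2.morphologyEx(dark.astype(np.uint8),cv2.MORPH_CLOSE,np.ones((25,25)),borderValue=0),x,y); print(box); info("plate",w1,box,.012)
x,y=290,175; roi=a[y:236,x:350]; r,box=quad(a,roi.min(2)>150,x,y); print(box); info("top",w1,box,.075)
g=roi[18:44,18:44].mean(2); m=(g<120); ys,xs=np.nonzero(m); print("bore",xs.mean()+x+18,ys.mean()+y+18,onz(w1,(xs.mean()+x+18,ys.mean()+y+18),.075))
x,y=308,165; roi=b[y:262,x:338]; print(roi[60,:,:].max(1),roi[20].max(1))
t=cv2.resize(b[160:265,290:365].astype(np.uint8),None,fx=6,fy=6,interpolation=cv2.INTER_CUBIC)
t=t[:600]; u=cv2.resize(cv2.imread("pics/c.png")[205:305,95:175],None,fx=4.3,fy=6,interpolation=cv2.INTER_CUBIC)
cv2.imwrite("pics/z2.png",np.hstack([t,u[:600]]))
print(t.shape,u.shape)
E
```

```text
[[274.00001526 137.        ]
 [367.         137.        ]
 [367.         241.99998474]
 [274.00001526 241.99998474]]
plate [0.4796 0.1909 0.012 ] len [0.0993 0.1187 0.109  0.1187] ang [ -17.1 -104.7  162.9   70.6]
[[296. 182.]
 [299. 182.]
 [299. 183.]
 [296. 183.]]
top [0.465  0.2174 0.075 ] len [0.0028 0.0009 0.0028 0.0009] ang [ -17.1 -108.1  162.9   71.7]
bore 321.11621621621623 206.25135135135136 [0.47941429 0.18921184 0.075     ]
[151 146 159 152 150 149 148 125 124 153 162 153 162 158 161 159 159 162
 161 162 145 141 156 151 153 151 151 155 148 151] [ 65  62  67  63  64  63  57  45  71 124 149 156 155 153 152 151 154 162
 158 161 164 145 118 103  99 101 104 103 105 109]
(600, 450, 3) (600, 344, 3)
```

View pics/z2.png

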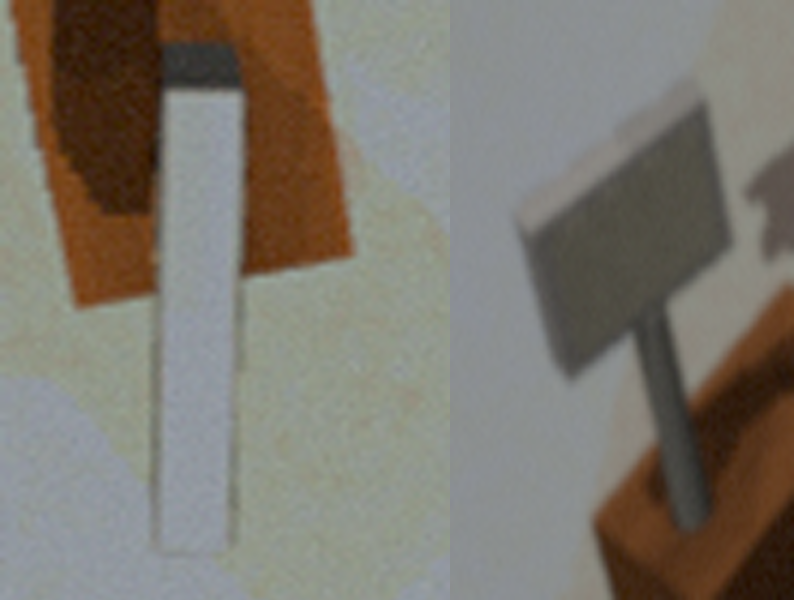

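```bash
python3 - <<'E'
from h import *
w2=np.load("w2.npy",allow_pickle=True).item(); s=bot.camera_model("scene")
B=lambda x,y:(290+x/6,160+y/6); C=lambda x,y:(95+(x-450)/4.3,205+y/6)
P=np.array([onz(w2,B(*p),.185) for p in[(163,88),(244,88),(233,552),(155,550)]]); print(P,P.mean(0)); e=P[[1,2,3,0]]-P
print(np.linalg.norm(e,axis=1),np.degrees(np.arctan2(e[:,1],e[:,0])))
for p in[(340,254),(78,306)]: print("rack",onz(w2,B(*p),.05))
print("stem base",onz(s,C(690,522),.05))
for p,q in(((163,88),(690,85)),((155,550),(518,215))): print("topcorner",cross(w2,B(*p),s,C(*q)))
print(cross(w2,B(244,88),s,C(708,105)),cross(w2,B(233,552),s,C(530,240)))
E
```

```text
[[ 0.52137725 -0.26695186  0.185     ]
 [ 0.53270561 -0.26624186  0.185     ]
 [ 0.53610775 -0.33554314  0.185     ]
 [ 0.52440101 -0.33595685  0.185     ]] [ 0.5286479  -0.30117343  0.185     ]
[0.01135059 0.06938474 0.01171405 0.06907121] [   3.58631     -87.18949513 -177.97599655   92.5090624 ]
rack [ 0.5609272  -0.31832934  0.05      ]
rack [ 0.50687012 -0.33290363  0.05      ]
stem base [ 0.53437301 -0.30581203  0.05      ]
topcorner (array([ 0.52148391, -0.26737622,  0.18075469]), np.float64(0.00040016783549146507))
topcorner (array([ 0.52485484, -0.33597677,  0.18274177]), np.float64(0.0017662850897882866))
(array([ 0.53292242, -0.26671311,  0.18095734]), np.float64(0.00021068283174599566)) (array([ 0.53622896, -0.33644518,  0.18261997]), np.float64(2.8359627837602302e-05))
```

```bash
python3 - <<'E'
from h import *
pi=np.pi;r=np.radians
R=[pi,0,r(92.8)]
bot.goto([.5275,-.3015,.25],R)
print(bot.servo_line([.5275,-.3015,.139],rate=.1,threshold=6),bot.get_contact_force(),bot.get_tool_pos())
bot.command_gripper(0.0); bot.pause(.2)
print("gap",bot.get_finger_gap(),bot.get_contact_force(),bot.get_ft_torque())
print(bot.servo_line([.5275,-.3015,.21],rate=.06,threshold=15),bot.get_tool_pos(),bot.get_finger_gap(),bot.get_contact_force(),bot.get_t())
bot.pause(.2)
np.save("w3.npy",bot.camera_model("wrist"),allow_pickle=True)
for n in("scene","top","wrist"): cv2.imwrite(f"pics/g_{n}.png",bot.snapshot(n)[:,:,::-1])
f=lambda i,x,y,w,h:cv2.resize(i[y:y+h,x:x+w],(400,600) ,interpolation=cv2.INTER_CUBIC)
s=cv2.imread("pics/g_scene.png");t=cv2.imread("pics/g_top.png")
P=proj(bot.camera_model("scene"),[.5275,-.3015,.16]);Q=proj(bot.camera_model("top"),[.5275,-.3015,.15])
a=(P-[50,75]).astype(int);b=(Q-[50,75]).astype(int);print(a,b)
cv2.imwrite("pics/z3.png",np.hstack([f(s,*a,100,150),f(t,*b,100,150)]))
E
```

```text
False [-0.38829251  0.71243715  0.73655789] [ 0.52791393 -0.30181517  0.13967438]
gap 0.12803939877504328 [ 0.47168506 -0.02723257  1.96104974] [ 0.05106899 -0.06752445  0.03911385]
False [ 0.52728725 -0.30133575  0.20957055] 0.1351202373526353 [ 0.14914482  0.0564507  -2.57852522] 8.5417
[ 85 166] [408 179]
```

View pics/z3.png

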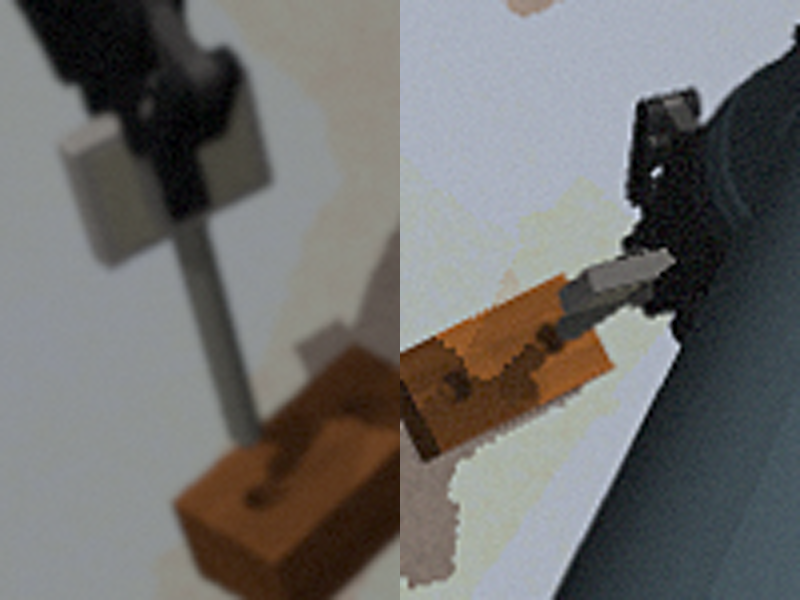

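The sign is gripped and lifted clear, with the foot at about crop (245,440) above the rack. I'll fit the stem edges in the scene view to measure the in-plane tilt, then carry it over the stand and measure again.

```bash
cat >> h.py <<'E'
def stem_tilt(im,cam,tcp,psi,fn=None):
    """Sign axis in the card plane (through the grasp point, normal n) from the stem edges in a scene picture.
    psi: tool yaw. Returns in-plane tilt (rad, + leans along tool x when going up), lateral offset of foot (m along tool x)."""
    n=np.array([np.sin(psi),-np.cos(psi),0]); u=np.array([np.cos(psi),np.sin(psi),0])
    g=np.array(tcp)+[0,0,.019]; gray=cv2.GaussianBlur(im.astype(np.float32).mean(2),(3,3),0.6)
    pts=[];rng=np.arange(-11,11.01,.1)
    p0,p1=proj(cam,g-[0,0,.034]),proj(cam,g-[0,0,.134]); ax=(p1-p0)/np.linalg.norm(p1-p0); pr=np.array([ax[1],-ax[0]])
    for f in np.linspace(0.03,.97,50):
        c=p0+f*(p1-p0); L=c+rng[:,None]*pr
        v=cv2.remap(gray,L[:,0].astype(np.float32)[None],L[:,1].astype(np.float32)[None],cv2.INTER_CUBIC).ravel()
        d=np.gradient(v); i=np.argmin(d); j=i+15+np.argmax(d[i+15:i+75]) if i+20<len(d) else i
        pts.append([*(L[(i+j)//2]),(rng[j]-rng[i])])
    pts=np.array(pts); w=np.median(pts[:,2]); ok=abs(pts[:,2]-w)<1
    Q=[]
    for p in pts[ok]:
        o,d=ray(cam,p[:2]); X=o+d*((g-o)@n)/(d@n)-g; Q.append([X@u,X[2]])
    Q=np.array(Q); k=np.polyfit(Q[:,1],Q[:,0],1)
    for _ in range(3):
        e=abs(Q[:,0]-np.polyval(k,Q[:,1])); m=e<2.5*np.median(e)+1e-5; k=np.polyfit(Q[m,1],Q[m,0],1)
    print("n",m.sum(),"width px",w,"tilt deg",np.degrees(np.arctan(k[0])),"offset at grasp/foot mm",1e3*np.polyval(k,[0,-.1475]),"res mm",1e3*np.std((Q[:,0]-np.polyval(k,Q[:,1]))[m]))
    return np.arctan(k[0]),np.polyval(k,-.1475)
E
python3 - <<'E'
from h import *
r=np.radians; s=bot.camera_model("scene")
im=cv2.imread("pics/g_scene.png"); 
stem_tilt(im,s,bot.get_tool_pos(),r(92.8))
R=[np.pi,0,r(92.8)]
bot.servo_line([.5275,-.3015,.29],rate=.2)
bot.goto([.478,.189,.29],[np.pi,0,r(72.8)]); bot.pause(.4)
p=bot.get_tool_pos();print(p,bot.get_tcp_rot(),bot.get_contact_force(),bot.get_finger_gap(),bot.get_t())
im=bot.snapshot("scene")[:,:,::-1].copy();cv2.imwrite("pics/s2.png",im);cv2.imwrite("pics/t2.png",bot.snapshot("top")[:,:,::-1])
stem_tilt(im,s,p,r(72.8))
a=(proj(s,[.478,.189,.2])-[50,75]).astype(int);a=np.maximum(a,0);print(a)
b=(proj(bot.camera_model("top"),[.478,.189,.2])-[50,75]).astype(int);print(b);t=cv2.imread("pics/t2.png")
f=lambda i,x,y:cv2.resize(i[y:y+150,x:x+100],(400,600) ,interpolation=cv2.INTER_CUBIC)
cv2.imwrite("pics/z4.png",np.hstack([f(im,*a),f(t,*b)]))
E
```

```text
n 49 width px 7.399999999999974 tilt deg 1.3449738832208133 offset at grasp/foot mm [ 1.9074341  -1.55564986] res mm 0.46745563574430476
[0.47810781 0.18878092 0.28999961] [3.14154296e+00 1.65575118e-05 1.27018099e+00] [ 0.53566383 -0.61537695 -2.6037284 ] 0.13069598600690585 11.6333
n 49 width px 6.699999999999976 tilt deg 1.5296056594731569 offset at grasp/foot mm [ 3.62338752 -0.31530486] res mm 0.3932738488182375
[285  25]
[164 250]
```

View pics/z4.png

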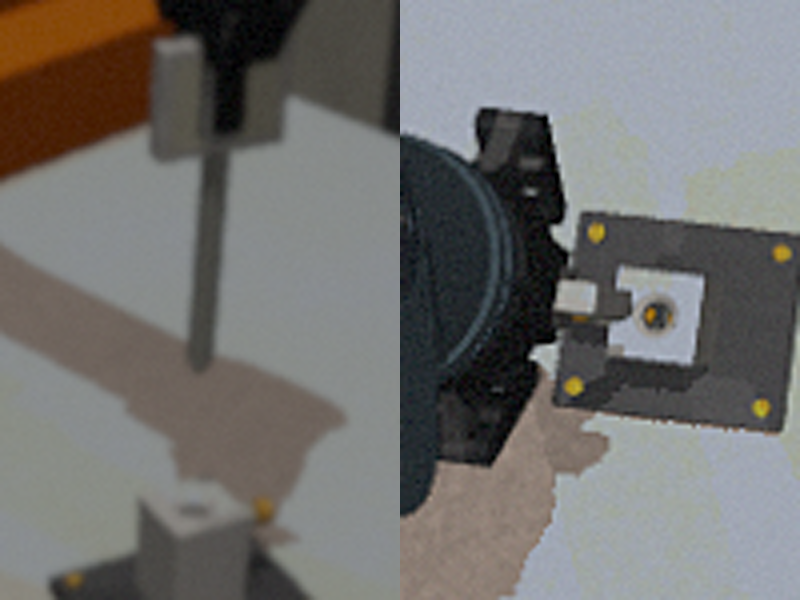

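The stem leans about 1.4° in the card plane toward stand +y, and the foot sits above the holder. The scene camera's absolute calibration is slightly off, so I'll compare foot and mouth within the same picture. I'll straighten the stem and hover the foot 12 mm above the mouth.

```bash
cat >> h.py <<'E'
from scipy.spatial.transform import Rotation as Ro
PSI=np.radians(72.8); U=np.array([np.cos(PSI),np.sin(PSI),0]); N=np.array([np.sin(PSI),-np.cos(PSI),0])
def plane_u(cam,px,g):
    o,d=ray(cam,px); X=o+d*((g-o)@N)/(d@N)-g; return X@U,X[2]
E
python3 - <<'E'
from h import *
s=bot.camera_model("scene"); im=cv2.imread("pics/s2.png"); p=bot.get_tool_pos(); g=p+[0,0,.019]
t,off=stem_tilt(im,s,p,PSI)
mu,mz=plane_u(s,(333.75,152.1),g); print("mouth u,z",mu,mz+g[2])
t=np.radians(1.45)
a=np.array([0,0,1])*np.cos(t)+U*np.sin(t)
ax=np.cross(a,[0,0,1]); R=Ro.from_rotvec(ax/np.linalg.norm(ax)*t)
rot=(R*Ro.from_euler("xyz",[np.pi,0,PSI])).as_euler("xyz")
f=R.apply((off-0)*U-[0,0,.1285]); f_cam_mouth=mu
# foot offset (scene frame) should equal mouth offset (scene frame) 
new=p+(mu-f@U)*U; new[2]=.087-f[2]
print("new",new,rot,"shift u mm",1e3*(new-p)@U)
bot.servo_line(new,rot,rate=.1); bot.pause(.3)
p=bot.get_tool_pos(); print(p,bot.get_tcp_rot(),bot.get_contact_force(),bot.get_t())
np.save("w4.npy",bot.camera_model("wrist"),allow_pickle=True)
w=bot.snapshot("wrist")[:,:,::-1].copy(); im=bot.snapshot("scene")[:,:,::-1].copy()
cv2.imwrite("pics/w4.png",w);cv2.imwrite("pics/s4.png",im)
stem_tilt(im,s,p,PSI)
b=proj(bot.camera_model("wrist"),[.478,.189,.1]).astype(int);print(b)
a=(proj(s,[.478,.189,.12])-[50,75]).astype(int);print(a)
c=np.clip(b-[50,75],0,[540,330]);print(c)
f=lambda i,x,y:cv2.resize(i[y:y+150,x:x+100],(400,600) ,interpolation=cv2.INTER_CUBIC)
cv2.imwrite("pics/z5.png",np.hstack([f(im,*a),f(w,*c)]))
E
```

```text
n 49 width px 6.699999999999976 tilt deg 1.6903258960281722 offset at grasp/foot mm [ 3.82454815 -0.52822321] res mm 0.3898565805259406
mouth u,z 0.0027349314090683746 0.07166737247127108
new [0.4780442  0.188937   0.21547222] [ 3.14159265 -0.02530727  1.2705997 ] shift u mm 0.011347863036279786
[0.47819754 0.18911502 0.21580402] [ 3.14127312 -0.02589169  1.27075581] [ 0.01399218  0.34593798 -1.93317905] 12.925
n 45 width px 6.749999999999976 tilt deg 0.1932552517540882 offset at grasp/foot mm [3.11200502 2.61449442] res mm 0.40995304529501886
[318 231]
[283  58]
[268 156]
```

View pics/z5.png

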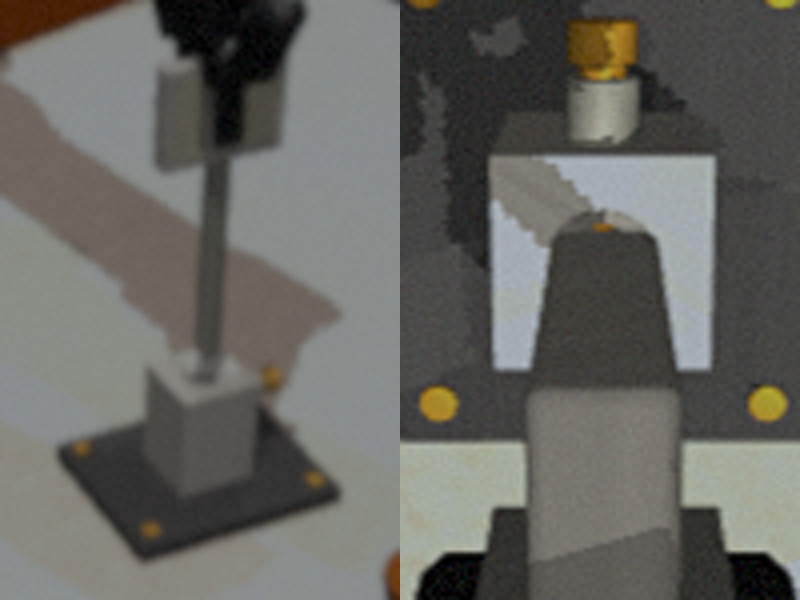

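The two views agree. In the wrist view the stem's tip (column 604) is centred on the holder top (490 to 718, midpoint 604). In the scene view the foot is over the bore, with residual tilt about 0.2°. I'll insert in small steps while watching the forces.

```bash
python3 - <<'E'
from h import *
p0=bot.get_tool_pos(); rot=bot.get_tcp_rot(); base=bot.get_contact_force()
rot=np.array([3.14159,-.0253,1.2706]); x,y=.4780442,.188937
foot=lambda z: z-.1285
z=.21547
def rep(h):
    f=bot.get_contact_force()-base; p=bot.get_tool_pos()
    print(f"cmd depth {1e3*(.075-foot(z)):.1f} act {1e3*(.075-foot(p[2])):.1f} f_u {f@U:.1f} f_n {f@N:.1f} fz {f[2]:.1f} xy {1e3*((p-p0)@U):.1f} {1e3*((p-p0)@N):.1f} t {bot.get_t():.2f} {h}"); return f
for d in [0,3,6,9,12,14,16,18,20,23,26,29,32]:
    z=.075-d/1e3+.1285
    h=bot.servo_line([x,y,z],rot,rate=.02,threshold=14); f=rep(h)
    if h or f[2]>18 or np.linalg.norm(f[:2])>14: print("stop");break
E
```

```text
cmd depth -0.0 act -0.0 f_u -1.0 f_n 0.4 fz 0.5 xy -0.1 0.0 t 13.78 False
cmd depth 3.0 act 3.1 f_u -0.7 f_n -0.4 fz -0.0 xy -0.2 -0.1 t 14.07 False
cmd depth 6.0 act 6.2 f_u -1.4 f_n 0.2 fz -0.9 xy -0.4 -0.2 t 14.38 False
cmd depth 9.0 act 9.3 f_u -2.9 f_n -0.8 fz -1.3 xy -0.4 -0.2 t 14.68 False
cmd depth 12.0 act 12.2 f_u -2.5 f_n -0.6 fz -1.4 xy -0.3 -0.2 t 14.97 False
cmd depth 14.0 act 14.2 f_u -2.7 f_n -1.8 fz -1.0 xy -0.3 -0.1 t 15.22 False
cmd depth 16.0 act 16.0 f_u -4.5 f_n -0.4 fz 0.7 xy -0.4 0.0 t 15.47 False
cmd depth 18.0 act 17.9 f_u -5.4 f_n -0.0 fz 3.7 xy -0.4 0.2 t 15.72 False
cmd depth 20.0 act 20.0 f_u -1.7 f_n 0.2 fz 1.6 xy -0.2 0.1 t 15.97 False
cmd depth 23.0 act 23.3 f_u -5.2 f_n 0.1 fz 0.8 xy -0.5 0.0 t 16.27 False
cmd depth 26.0 act 26.4 f_u -4.6 f_n -0.2 fz -0.7 xy -0.5 -0.5 t 16.57 False
cmd depth 29.0 act 29.4 f_u -4.0 f_n 0.5 fz -2.8 xy -0.0 -0.4 t 16.88 False
cmd depth 32.0 act 32.2 f_u -2.9 f_n -0.4 fz -1.6 xy 0.0 -0.2 t 17.18 False
```

The stem went past the plunger with little force (about 4 N). Now I'll feel for the stop.

```bash
python3 - <<'E'
from h import *
rot=np.array([3.14159,-.0253,1.2706]); x,y=.4780442,.188937
base=np.array([0,.3,-1.9]); last=0
for d in np.arange(33,61,1.5):
    z=.2035-d/1e3
    h=bot.servo_line([x,y,z],rot,rate=.012,threshold=9); f1=bot.get_contact_force()-base; bot.pause(.1)
    f=bot.get_contact_force()-base; p=bot.get_tool_pos(); act=1e3*(.2035-p[2])
    print(f"cmd {d:.1f} act {act:.2f} f_u {f@U:.1f} f_n {f@N:.1f} fz {f1[2]:.1f}->{f[2]:.1f} gap {bot.get_finger_gap():.3f} t {bot.get_t():.2f} {h}")
    if h or f[2]>10: print("stop");break
E
```

```text
cmd 33.0 act 33.08 f_u -2.5 f_n -0.0 fz 0.8->0.6 gap 0.133 t 17.52 False
cmd 34.5 act 34.59 f_u -2.6 f_n -0.7 fz -1.1->-0.6 gap 0.136 t 17.90 False
cmd 36.0 act 36.17 f_u -3.1 f_n -0.3 fz -1.0->2.3 gap 0.134 t 18.27 False
cmd 37.5 act 37.64 f_u -2.2 f_n -0.2 fz -1.0->0.7 gap 0.130 t 18.65 False
cmd 39.0 act 39.17 f_u -3.8 f_n -0.6 fz -0.8->1.7 gap 0.135 t 19.02 False
cmd 40.5 act 40.60 f_u -2.2 f_n -0.7 fz 0.2->1.2 gap 0.130 t 19.40 False
cmd 42.0 act 42.17 f_u -2.6 f_n 0.3 fz -0.9->-0.1 gap 0.129 t 19.77 False
cmd 43.5 act 43.55 f_u -2.2 f_n -0.1 fz 1.3->1.5 gap 0.131 t 20.15 False
cmd 45.0 act 45.08 f_u -2.6 f_n -1.0 fz 3.1->1.6 gap 0.135 t 20.52 False
cmd 46.5 act 46.58 f_u -1.7 f_n -0.0 fz 1.5->2.3 gap 0.134 t 20.90 False
cmd 48.0 act 48.12 f_u -3.1 f_n -1.7 fz 2.6->1.9 gap 0.131 t 21.27 False
cmd 49.5 act 49.69 f_u -3.1 f_n -0.3 fz 0.3->1.3 gap 0.136 t 21.65 False
cmd 51.0 act 50.75 f_u -1.3 f_n -0.4 fz 8.4->7.8 gap 0.135 t 21.97 True
stop
```

The force rose sharply at about 50.5 mm. I'll confirm it's the solid stop with small steps.

```bash
python3 - <<'E'
from h import *
rot=np.array([3.14159,-.0253,1.2706]); x,y=.4780442,.188937
base=np.array([0,.3,-1.9])
z0=bot.get_tool_pos()[2]
for d in np.arange(51,54,.5):
    h=bot.servo_line([x,y,.2035-d/1e3],rot,rate=.005,threshold=14); bot.pause(.15)
    F=[]
    for _ in range(5): F.append(bot.get_contact_force()-base); bot.pause(.02)
    f=np.mean(F,0); p=bot.get_tool_pos()
    print(f"cmd {d:.1f} act {1e3*(.2035-p[2]):.2f} f_u {f@U:.1f} f_n {f@N:.1f} fz {f[2]:.1f} gap {bot.get_finger_gap():.3f} t {bot.get_t():.2f} {h}")
    if h or f[2]>16: break
E
```

```text
cmd 51.0 act 50.77 f_u -3.3 f_n -1.8 fz 8.1 gap 0.133 t 22.72 False
cmd 51.5 act 50.82 f_u -4.2 f_n -2.6 fz 13.5 gap 0.132 t 23.20 False
cmd 52.0 act 50.86 f_u -5.1 f_n -3.4 fz 18.6 gap 0.134 t 23.68 False
```

The tool holds at 50.8 mm while the force climbs about 10 N per mm commanded, so this is the solid stop. I'll ease the preload to about 8 N, release, retreat and look.

```bash
python3 - <<'E'
from h import *
rot=np.array([3.14159,-.0253,1.2706]); x,y=.4780442,.188937
bot.servo_line([x,y,.2035-.051],rot,rate=.01); print(bot.get_contact_force())
bot.command_gripper(0.6); bot.pause(.2); print(bot.get_contact_force(),bot.get_finger_gap(),bot.get_tool_pos())
ax=Ro.from_euler("xyz",rot).apply([0,0,1])
p=np.array([x,y,.1525])-.09*ax
bot.servo_line(p,rot,rate=.08); bot.goto([.478,.189,.32],[np.pi,0,PSI]); bot.pause(.4)
print(bot.get_contact_force(),bot.get_t())
np.save("w5.npy",bot.camera_model("wrist"),allow_pickle=True)
w=bot.snapshot("wrist")[:,:,::-1].copy(); im=bot.snapshot("scene")[:,:,::-1].copy()
cv2.imwrite("pics/w5.png",w);cv2.imwrite("pics/s5.png",im)
s=bot.camera_model("scene")
stem_tilt(im,s,[.478,.189,.1527],PSI)
a=(proj(s,[.478,.189,.12])-[50,75]).astype(int);b=(proj(bot.camera_model("wrist"),[.478,.189,.18])-[50,75]).astype(int);print(a,b)
f=lambda i,x,y:cv2.resize(i[y:y+150,x:x+100],(400,600) ,interpolation=cv2.INTER_CUBIC)
cv2.imwrite("pics/z6.png",np.hstack([f(im,*a),f(w,*b)]))
E
```

```text
[-2.47906945 -2.58371899  7.76118086]
[0.89620537 0.79246749 0.29937161] 0.5979345446320269 [0.47804152 0.18895107 0.15247185]
[ 0.76769825 -0.40477279 -0.72970666] 26.6833
n 32 width px 6.749999999999976 tilt deg -0.7657579204528357 offset at grasp/foot mm [-1.27899794  0.6924565 ] res mm 0.917079139911487
[283  58] [268 144]
```

View pics/z6.png

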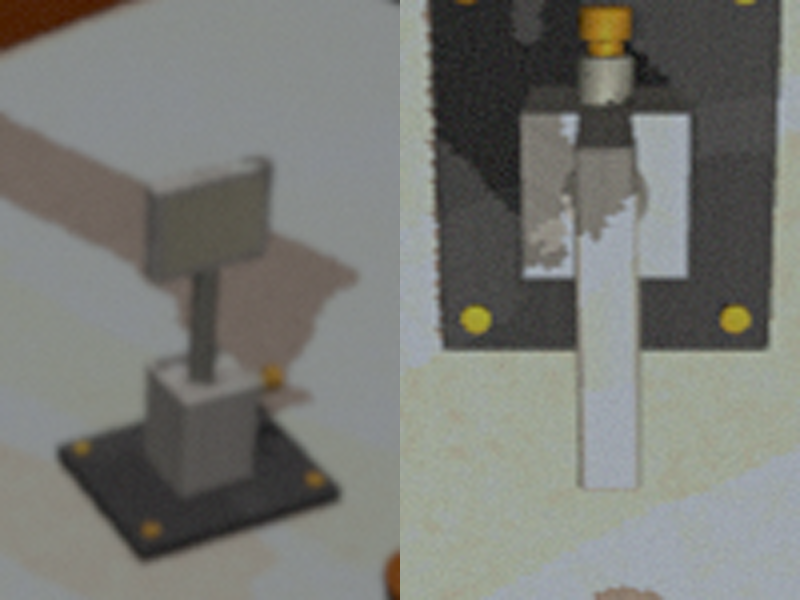

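The card is seated upright and square: the strip runs vertically in the wrist view, columns 580 to 637, in line with the holder and plunger. One last gentle check that it's fully home: touch the frame's top with shut fingers.

```bash
python3 - <<'E'
from h import *
# card yaw from the top strip
w=np.load("w5.npy",allow_pickle=True).item(); b=(268,144)
P=[onz(w,(b[0]+(x-400)/4,b[1]+y/4),.199) for x,y in((576,147),(580,488),(635,147),(640,488))]
for i in(0,2): e=P[i]-P[i+1]; print("card edge ang",np.degrees(np.arctan2(e[1],e[0])),"vs stand y 72.8")
rot=[np.pi,0,PSI]; bot.command_gripper(0.0)
bot.servo_line([.478,.189,.215],rot,rate=.1); bot.pause(.2); b0=bot.get_contact_force()
h=bot.servo_line([.478,.189,.190],rot,rate=.01,threshold=5); bot.pause(.15); z=bot.get_tool_pos()[2]
print(h,z,bot.get_contact_force()-b0)
if h:
    for k in(.0003,.0006,.0009):
        bot.servo_line([.478,.189,z-k],rot,rate=.005,threshold=9); bot.pause(.15); f=bot.get_contact_force()-b0; print(k,bot.get_tool_pos()[2],f)
        if f[2]>10: break
bot.servo_line([.478,.189,.33],rot,rate=.15); bot.pause(.4); print(bot.get_t(),bot.get_contact_force())
w=bot.snapshot("wrist")[:,:,::-1].copy(); im=bot.snapshot("scene")[:,:,::-1].copy()
cv2.imwrite("pics/z7.png",np.hstack([cv2.resize(im[50:290,220:460],(400,400)),cv2.resize(w[100:340,200:440],(400,400))]))
E
```

```text
card edge ang 73.15901164666813 vs stand y 72.8
card edge ang 74.05682780749657 vs stand y 72.8
True 0.19881857379599419 [ 0.42813742 -0.4415174   6.55995621]
0.0003 0.19881318641431128 [-0.50968153  0.3624127   6.02425501]
0.0006 0.19875223530759784 [ 0.11005211 -0.75434511  7.9002631 ]
0.0009 0.1987253386239063 [-0.63539539 -1.35531564  8.8390075 ]
33.0583 [-0.16708645 -0.69804396 -0.53922522]
```

View pics/z7.png

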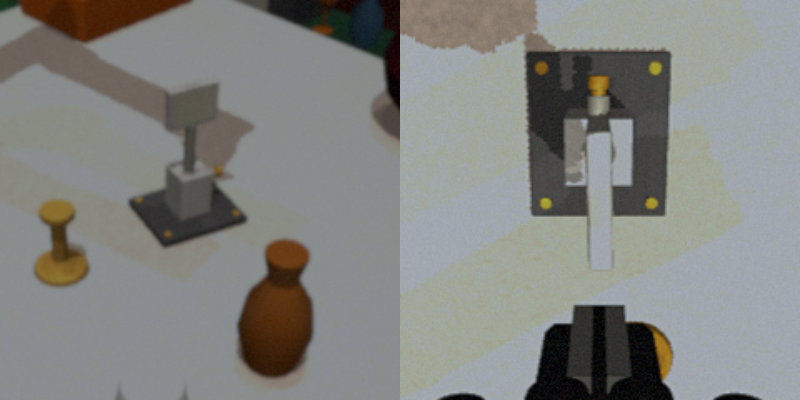

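The frame top is firm at z = 0.1988, which puts the foot about 51 mm deep and matches the stop felt earlier. The sign stands free and upright.

```bash
python3 -c "
from rig import bot
bot.hand_in(); print(bot.get_t())"
```

```text
the job is handed in; nothing more can be done
the job is handed in; nothing more can be done
```

The sign is in the stand's holder with its foot home on the depth stop, released, and I handed the job in at about 33 s on the robot's clock.

- **Carrying and inserting:** I drew the sign from the rack and took out its 1.5° in-hand lean before inserting it. It passed the plunger at about 4 N.
- **Finding the stop:** The solid stop came at about 51 mm below the mouth. There the push rose to about 19 N while the foot stayed put. I let go under about 8 N of preload.
- **Seating after release:** Pressing lightly on the frame top with shut fingers (up to 9 N) felt firm at z = 0.1988 m. That puts the foot 51 mm deep, in agreement with the stop felt earlier.
- **Squareness:** The card was within about 1° of square (edges at 73.2° and 74.1°, against 72.8° for the stand).
- **Other objects:** The candlestick and vase stood upright in the last picture; I did not recheck the goblet, but the arm worked well away from it.
- **Checks that disagreed:** The scene camera's absolute position for the mouth was off by about 7 mm from the top camera's, so I aligned foot and mouth within the same pictures instead. The stem-edge tilt fit after release was noisy (-0.8°, partly off the stem), so I relied on the pictures, which show it upright.

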